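# Stand the vial in the widest jar and close the three jars

## Task

Stand the little stoppered glass vial upright on the floor of the widest of the three steel jars, setting it down gently rather than dropping it. Then close the three jars, each with its own lid, the one that matches it in size, seated flat. Leave the other things on the worktop where they stand.

Things in the scene. Friction and masses are not known exactly. Their poses are not given: they have to be found in the camera images.
- jar_wide: The widest of three round open straight-walled steel jars, fixed to the worktop: 110 mm outside diameter, 46 mm tall, wall 3 mm (inside diameter 104 mm), floor 4 mm thick. Origin: centre of its underside, z up; the rim is at z = 46 mm.
- lid_wide: Loose lid of the wide jar, right way up: round steel disc 116 mm across, at z = 8 to 12 mm; under it a tapering plug (94 mm across at the disc, 84 mm at its foot); on top an upright black knob, 22 mm diameter, z = 12 to 36 mm, to grip. Origin: centre of the plug's underside, z up. Closed: disc flat on the rim, origin 38 mm above the jar's underside; plug has 5 mm play all round.
- jar_middle: The middle-sized of three round open straight-walled steel jars, fixed to the worktop: 84 mm outside diameter, 56 mm tall, wall 3 mm (inside diameter 78 mm), floor 4 mm thick. Origin: centre of its underside, z up; the rim is at z = 56 mm.
- lid_middle: Loose lid of the middle jar, right way up: round steel disc 90 mm across, at z = 8 to 12 mm; under it a tapering plug (68 mm across at the disc, 58 mm at its foot); on top an upright black knob, 22 mm diameter, z = 12 to 36 mm, to grip. Origin: centre of the plug's underside, z up. Closed: disc flat on the rim, origin 48 mm above the jar's underside; plug has 5 mm play all round.
- jar_narrow: The narrowest of three round open straight-walled steel jars, fixed to the worktop: 62 mm outside diameter, 66 mm tall, wall 3 mm (inside diameter 56 mm), floor 4 mm thick. Origin: centre of its underside, z up; the rim is at z = 66 mm.
- lid_narrow: Loose lid of the narrow jar, right way up: round steel disc 68 mm across, at z = 8 to 12 mm; under it a tapering plug (46 mm across at the disc, 36 mm at its foot); on top an upright black knob, 22 mm diameter, z = 12 to 36 mm, to grip. Origin: centre of the plug's underside, z up. Closed: disc flat on the rim, origin 58 mm above the jar's underside; plug has 5 mm play all round.
- vial: The little stoppered vial: squat brown glass, 28 mm diameter, 30 mm tall in all, the top 8 mm a grey rubber stopper of 26 mm diameter; loose, upright. Origin: centre of its underside, z up. In the widest jar there is no room to open a gripper fully around it: open a little to let go.
- gallipot: Bystander: loose open steel bowl, 76 mm across the rim, 34 mm tall, with no knob. Origin: centre of its underside. Not part of the job.
- tall_bottle: Bystander: loose brown glass bottle with a white cap, 44 mm diameter, 110 mm tall, beyond the other things. Origin: centre of its underside. Not part of the job.
- tablet_pot: Bystander: loose small white plastic pot with a screw cap, 32 mm diameter, 42 mm tall, in the midst of the things. Origin: centre of its underside. Not part of the job.
Not all that is in view belongs to the job. Leave any blue or red look-alike of the jar_wide alone.

How it is judged (in metres and radians):
On the way:
1. the vial stands upright on the floor of the widest jar, let go (horizontal distance between vial and jar_wide below 0.042 m and z of vial in the frame of jar_wide between 0 and 0.008 m and angle between vial's own z axis and vertical below 0.15 rad and contact force between the fingers and vial below 0.05 N and linear speed of vial below 0.03 m/s), for 0.2 s.
At the end, for the whole second after the job is handed in: The vial stands upright (within 0.15 rad) and at rest on the floor of the widest jar, and each of the three jars is closed by its own lid: centred within 8 mm, flat within 0.08 rad, seated to within 3 mm of its full depth, released and at rest (horizontal distance between vial and jar_wide below 0.042 m and z of vial in the frame of jar_wide between 0 and 0.008 m and angle between vial's own z axis and vertical below 0.15 rad and linear speed of each of vial, lid_wide, lid_middle, lid_narrow below 0.02 m/s and horizontal distance between lid_wide and jar_wide below 0.008 m and z of lid_wide in the frame of jar_wide between 0.035 and 0.041 m and angle between each of lid_wide, lid_middle, lid_narrow's own z axis and vertical below 0.08 rad and horizontal distance between lid_middle and jar_middle below 0.008 m and z of lid_middle in the frame of jar_middle between 0.045 and 0.051 m and horizontal distance between lid_narrow and jar_narrow below 0.008 m and z of lid_narrow in the frame of jar_narrow between 0.055 and 0.061 m); the robot touches nothing.
It fails at once if the vial is dropped (it falls freely, not held, faster than 0.8 m/s) (linear speed of vial above 0.8 m/s and contact force between anything else and vial below 0.05 N).
It fails at once if the steel bowl, the tall bottle or the white pot is shifted by more than 25 mm or knocked over (distance of any of gallipot, tall_bottle, tablet_pot from where it was at the start of the episode above 0.025 m or angle between any of gallipot, tall_bottle, tablet_pot's own z axis and vertical above 0.6 rad).
It also fails if it takes over 102 s, if anything falls off the work surface, if the arm or the gripper's body presses on something with over 40 N, if the wrist force passes 120 N, or if a joint passes its speed limit or range.

## Robot

A 7-joint arm with a two-finger parallel gripper is mounted at the origin on the work surface. World frame = base frame: x ahead of the robot, y to its left, z up, the work surface at z = 0. Lengths are in m, angles in degrees, forces in N, time in s.
With the tool pointing down it reaches from about 0.425 to 0.875 m from the base axis. Payload 4.7 kg.
Tool frame: the origin (TCP) lies on the centre line of the jaws, within the pads' length; the fingertips stand ahead of it and the grasp point (between the pads) lies 2 mm behind it (env.tip_reach is the x of the fingertips in the tool frame, in m); x points along the fingers, z is the direction in which the jaws open and shut, and the axes are right-handed (so a half turn about x gives the same grasp; the last joint's range is limited). The gripper opens to 87 mm and grips with 3 to 60 N. Pads are 19 mm wide; open, the fingers measure 117 mm over their backs; the gripper's body (75 mm by 190 mm) begins 51 mm behind the grasp point.
Start: joints at [-70.984, 18.392, -4.016, 83.108, 1.295, 78.541, -3.26], TCP at [0.203, 0.617, 0.24] pointing down, gripper open.
Joint ranges: [-163.93, 163.93], [-17.29, 119.83], [-79.2, 71.16], [3.27, 140.29], [-89.18, 269.18], [5.43, 117.66], [-154.24, 154.24]. Speed limits (degrees/s): [147.25, 147.25, 180, 180, 180, 180, 180].

## Interface

Orientations are given as [roll, pitch, yaw] about the fixed x, y, z axes, in that order (R = Rz(yaw) Ry(pitch) Rx(roll)).
In Python, from cell import telemetry, optics, env, models gives the robot as it stands.
- The arm moves only by the shell command python3 -m pendant 'ROWS' [FORCE]. ROWS is JSON, a list of rows, each a list of 3 entries, a list of its own where there are three numbers: the finger opening in mm, from 0 to 87, then the shift along the tool's x, y, z in mm, then the turn, a rotation vector about the tool's x, y, z in rad. A call has 1 to 10 rows; each row is the pose to reach, as a shift and turn from the pose commanded when the call began, along the tool's axes at that moment; what a row does not reach only later rows make up. A row lasts 1/12 s, in which the tool goes at most 41.7 mm and 7.16 degrees, less where a joint would pass 70% of its speed; a pose out of reach is approached as far as the arm can. A call with a gripper value outside its range is refused whole. The fingers move at their own pace and stop on an object; FORCE is the grip in N (left out, the last holds). Time passes only in rows, so rows that repeat a pose let the fingers close. It gives the time, the measured TCP pose, the force and the opening at its end, in the units of the state.
- telemetry.get_obs(): the state, without advancing time (a new reading comes with each control period).
- optics.read_camera(name): name is "scene" or "top" or "wrist"; returns a dict with "image" (420x560x3 uint8, blue, green, red), "range_z" (420x560 float32, m along the optical axis (not along the pixel's ray), 0 where there is no reading), "fx", "fy", "cx", "cy" (pixels), "k1" (the pictures are not rectified: a ray, as slopes to the right and down, at radius r is drawn at 1 + k1 r^2 times it, then the intrinsics apply), "cam_to_world" (4x4, takes a point from camera to world coordinates). Camera axes: x right, y up, looking along -z (the intrinsics and any distortion apply to the point x, -y, -z); pixel columns grow to the right and rows downward; lengths in m; the calibration is good to about 2 mm. A picture is of the moment at which its call begins.
- env.sign_off(): hands the job in, once; it reports no verdict.
Trained networks look in the newest picture that a camera, given by its name, has taken for a name from the list of things; names that differ only in an ending like _2 or _b are one class to them, and where a whole thing is asked for, a point or a joint stands for the part that bears it (a point fixed in the world has none). Each returns a list of dicts, best first, with "confidence" (0 to 1); they miss things now and then, are a little off and sometimes report something else, mostly with a low value. They report only what shows in the picture. A call takes as long as a camera call. They do not tell look-alikes from the thing itself.
- models.masks_of(camera, label): "pixels" (420x560 bool, what is visible of it) and "extent" ([left, top, right, bottom] as shares, 0 to 1, of the picture: columns of its width, rows of its height, round what is visible of it).
- models.landmark_of(camera, label): "centre" ([row, column] as shares, 0 to 1, of the picture: columns of its width, rows of its height: a listed point, or the origin of a listed thing).
The state is a dict: "time_s": time; "qpos": joint angles; "joint_velocities": joint speeds; "effort": joint torques, N m; "tool_pos": TCP position; "tool_rot": TCP orientation; "force": force on the tool from outside, world axes, zero at the start; "wrist_torque": the same for the moment, N m; "grip_width": finger opening in m.
Only numpy, scipy, OpenCV 4.12 (cv2) and the standard library are available. Lean on these libraries where they do the work, as an engineer would, in place of code of your own. Each camera call takes 0.05 s, during which the arm holds its last target.

## Working session

There is one attempt and no reset: what is moved stays moved. The work goes in short steps, Python scripts to look and compute and a shell command to move; the robot and the scene stay as the last step left them, time stands still between calls to the robot, and variables do not carry over. Pictures are saved under pics/ and viewed, and the job is handed in when it is done.

```bash
ls; mkdir -p pics; python3 - <<'E'
from cell import telemetry, optics, env, models
import cv2
o=telemetry.get_obs(); print({k:o[k] for k in('time_s','qpos','tool_pos','tool_rot','force','grip_width')}, env.tip_reach)
for n in("scene","top","wrist"):
    c=optics.read_camera(n); cv2.imwrite(f"pics/{n}0.png",c["image"]); print(n,c["fx"],c["cx"],c["cy"],c["k1"],c["cam_to_world"])
E
```

```text
pics
{'time_s': 0.0, 'qpos': array([-70.98337549,  18.43789818,  -4.01620529,  83.17408281,
         1.29533656,  78.53922993,  -3.25924799]), 'tool_pos': array([0.20299523, 0.61695666, 0.2384819 ]), 'tool_rot': array([-176.88653252,   89.89389376, -105.09196702]), 'force': array([-0.0444052 , -0.65610889, -0.30810431]), 'grip_width': 0.08713375519248774} 0.017
scene 423.256673584594 277.8030230089473 211.5404945530395 -0.09694550760358582 [[-0.35826032 -0.55754754  0.74885932  1.21947424]
 [ 0.93351652 -0.2018828   0.2962942   0.28078944]
 [-0.01401629  0.805223    0.59280643  0.6034743 ]
 [ 0.          0.          0.          1.        ]]
top 403.54128323062173 281.2264611599208 206.30085858523037 -0.10948524864020724 [[ 0.01292376  0.99145545 -0.12980399  0.37967197]
 [-0.99966463  0.01572463  0.02057598  0.01419901]
 [ 0.02244129  0.12949454  0.99132616  1.00912105]
 [ 0.          0.          0.          1.        ]]
wrist 325.1857118116277 272.135381688982 204.23471122759167 -0.06351581045758944 [[ 0.31261218 -0.92027718 -0.23529458  0.13828084]
 [ 0.94987755  0.30221526  0.07999114  0.63696964]
 [-0.00250441 -0.24850724  0.9686268   0.3842495 ]
 [ 0.          0.          0.          1.        ]]
```

View pics/scene0.png

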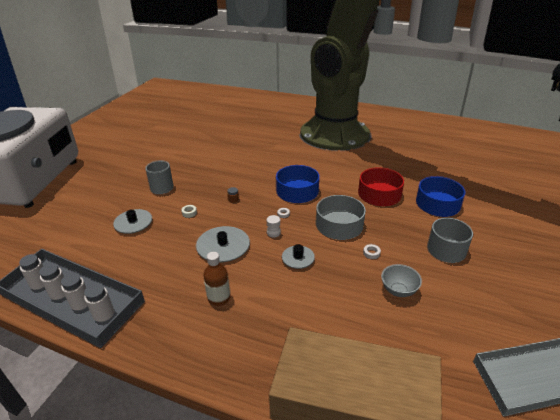

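View pics/top0.png

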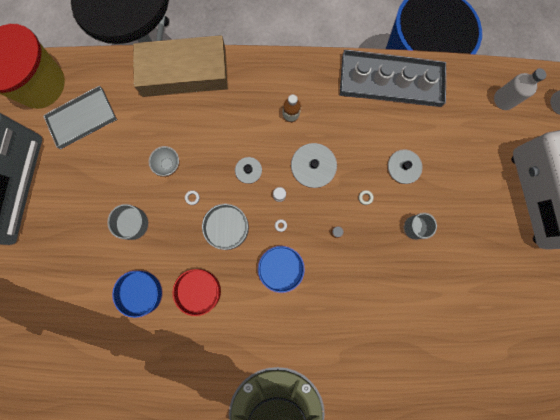

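```bash
cat > h.py <<'E'
import numpy as np, cv2
from cell import telemetry, optics, env, models
def rays(c,uv):
    K=np.array([[c["fx"],0,c["cx"]],[0,c["fy"],c["cy"]],[0,0,1.]])
    return cv2.undistortPoints(np.asarray(uv,float).reshape(-1,1,2),K,np.array([c["k1"],0,0,0.]))[:,0]
def at_z(c,uv,z):
    s=rays(c,uv); T=np.array(c["cam_to_world"]); d=np.c_[s[:,0],-s[:,1],-np.ones(len(s))]@T[:3,:3].T
    return T[:3,3]+d*((z-T[2,3])/d[:,2])[:,None]
def cloud(c):
    H,W=c["range_z"].shape; u,v=np.meshgrid(np.arange(W),np.arange(H))
    s=rays(c,np.c_[u.ravel(),v.ravel()]); z=c["range_z"].ravel(); T=np.array(c["cam_to_world"])
    P=np.c_[s[:,0]*z,-s[:,1]*z,-z]@T[:3,:3].T+T[:3,3]; P[z==0]=np.nan
    return P.reshape(H,W,3)
E
python3 - <<'E'
from h import *
for n in("top","scene"):
    c=optics.read_camera(n); P=cloud(c)
    for l in "jar_wide jar_middle jar_narrow lid_wide lid_middle lid_narrow vial gallipot tall_bottle tablet_pot".split():
        for m in models.masks_of(n,l)[:4]:
            p=P[m["pixels"]]; p=p[np.isfinite(p[:,0])]
            if len(p)==0: continue
            zt=np.percentile(p[:,2],97); q=p[p[:,2]>zt-.006]
            ct,r=cv2.minEnclosingCircle(q[:,:2].astype(np.float32))
            e=m["extent"]; print(n,l,round(m["confidence"],2),"px",[int(e[0]*560),int(e[1]*420),int(e[2]*560),int(e[3]*420)],"ztop %.3f"%zt,"mean",q.mean(0).round(3),"circ",np.round(ct,3),round(r,3))
E
```

```text
top jar_wide 0.91 px [203, 205, 242, 246] ztop 0.046 mean [0.456 0.131 0.044] circ [0.456 0.129] 0.055
top jar_wide 0.82 px [257, 244, 304, 291] ztop 0.046 mean [ 0.352 -0.008  0.045] circ [ 0.355 -0.007] 0.055
top jar_wide 0.74 px [171, 270, 219, 315] ztop 0.046 mean [0.297 0.194 0.045] circ [0.298 0.194] 0.056
top jar_wide 0.6 px [110, 271, 162, 319] ztop 0.046 mean [0.289 0.341 0.044] circ [0.29 0.34] 0.056
top jar_middle 0.98 px [106, 202, 144, 239] ztop 0.055 mean [0.461 0.364 0.054] circ [0.464 0.369] 0.042
top jar_narrow 0.9 px [403, 214, 436, 239] ztop 0.066 mean [ 0.462 -0.346  0.064] circ [ 0.464 -0.348] 0.031
top lid_wide 0.56 px [292, 141, 336, 189] ztop 0.033 mean [ 0.617 -0.088  0.034] circ [ 0.618 -0.088] 0.011
top lid_middle 0.83 px [386, 149, 423, 183] ztop 0.035 mean [ 0.62  -0.322  0.035] circ [ 0.621 -0.322] 0.012
top lid_middle 0.41 px [292, 146, 335, 186] ztop 0.033 mean [ 0.617 -0.088  0.034] circ [ 0.618 -0.088] 0.011
top lid_narrow 0.55 px [234, 159, 262, 182] ztop 0.036 mean [0.601 0.078 0.035] circ [0.602 0.078] 0.011
top vial 0.51 px [331, 226, 344, 235] z
[... 1539 characters left out ...]
756 -0.026  0.108] circ [ 0.754 -0.026] 0.011
scene lid_narrow 0.96 px [282, 243, 315, 268] ztop 0.036 mean [0.605 0.079 0.035] circ [0.603 0.079] 0.011
scene vial 0.69 px [226, 186, 240, 202] ztop 0.031 mean [ 0.451 -0.144  0.029] circ [ 0.449 -0.144] 0.013
scene gallipot 0.73 px [381, 266, 420, 296] ztop 0.034 mean [0.613 0.289 0.032] circ [0.616 0.289] 0.039
scene tall_bottle 0.73 px [204, 254, 230, 307] ztop 0.109 mean [ 0.757 -0.025  0.108] circ [ 0.754 -0.026] 0.011
scene tablet_pot 0.49 px [267, 214, 279, 239] ztop 0.043 mean [ 0.541 -0.001  0.041] circ [ 0.539 -0.   ] 0.016
scene tablet_pot 0.22 px [202, 251, 232, 310] ztop 0.109 mean [ 0.756 -0.025  0.108] circ [ 0.754 -0.026] 0.011
```

```bash
cat >> h.py <<'E'
from scipy.spatial.transform import Rotation as Ro
def go(*targets):
    o=telemetry.get_obs(); R=Ro.from_euler('xyz',o["tool_rot"],degrees=True).as_matrix(); p=np.array(o["tool_pos"])
    print("t",round(o["time_s"],2),"p",(p*1e3).round(1),"F",np.round(o["force"],1),"w",round(o["grip_width"]*1e3,1))
    for t in targets: print("target",t,"shift mm",(R.T@(np.array(t)-p)*1e3).round(1))
    return R
E
python3 - <<'E'
from h import *
R=go([.5,.2,.24],[.4485,-.145,.2]); print(R.round(3))
E
```

```text
t 1.25 p [203.1 617.4 239.6] F [-0.3 -0.2 -0.4] w 86.8
target [0.5, 0.2, 0.24] shift mm [-4.000e-01 -4.125e+02 -3.038e+02]
target [0.4485, -0.145, 0.2] shift mm [  39.6 -471.3 -647.6]
[[ 0.    -0.95   0.312]
 [ 0.     0.312  0.95 ]
 [-1.    -0.     0.   ]]
```

```bash
r='0'; python3 -m pendant '[[50,[0,-412,-304],[0,0,0]],[50,[0,-412,-304],[0,0,0]],[50,[0,-412,-304],[0,0,0]],[50,[0,-412,-304],[0,0,0]],[50,[0,-412,-304],[0,0,0]],[50,[0,-412,-304],[0,0,0]],[50,[0,-412,-304],[0,0,0]],[50,[0,-412,-304],[0,0,0]],[50,[0,-412,-304],[0,0,0]],[50,[0,-412,-304],[0,0,0]]]' 30; python3 - <<'E'
from h import *
R=go([.4485,-.145,.12]); print(R.round(3))
E
```

```text
time_s: 2.08
tool_pos: [0.4452, 0.2759, 0.24]
tool_rot: [-23.3, 89.9, 48.5]
force: [0.2, 0.2, -1.0]
grip_width: 0.0501
t 2.08 p [445.2 275.9 240. ] F [ 0.2  0.2 -1. ] w 50.1
target [0.4485, -0.145, 0.12] shift mm [ 119.6 -134.5 -398.9]
[[ 0.001 -0.95   0.312]
 [ 0.001  0.312  0.95 ]
 [-1.    -0.     0.001]]
```

```bash
python3 -m pendant '[[50,[0,-68,-199],[0,0,0]],[50,[0,-68,-199],[0,0,0]],[50,[0,-68,-199],[0,0,0]],[50,[0,-68,-199],[0,0,0]],[50,[0,-68,-199],[0,0,0]],[50,[120,-134.5,-399],[0,0,0]],[50,[120,-134.5,-399],[0,0,0]],[50,[120,-134.5,-399],[0,0,0]],[50,[120,-134.5,-399],[0,0,0]],[50,[120,-134.5,-399],[0,0,0]]]'; python3 - <<'E'
from h import *
R=go([.4485,-.145,.1]); print(R.round(3))
E
```

```text
time_s: 2.92
tool_pos: [0.4472, -0.1137, 0.1369]
tool_rot: [-50.8, 89.9, 21.0]
force: [0.2, -0.0, 1.2]
grip_width: 0.0499
t 2.92 p [ 447.2 -113.7  136.9] F [ 0.2 -0.   1.2] w 49.9
target [0.4485, -0.145, 0.1] shift mm [ 36.9 -10.9 -29.4]
[[ 0.002 -0.95   0.312]
 [ 0.001  0.312  0.95 ]
 [-1.    -0.002  0.001]]
```

```bash
python3 -m pendant '[[50,[37,-11,-29.5],[0,0,0]],[50,[37,-11,-29.5],[0,0,0]],[50,[37,-11,-29.5],[0,0,0]]]'; python3 - <<'E'
from h import *
c=optics.read_camera("wrist"); cv2.imwrite("pics/w1.png",c["image"]); P=cloud(c)
for m in models.masks_of("wrist","vial"):
    p=P[m["pixels"]]; p=p[np.isfinite(p[:,0])]; q=p[p[:,2]>.022]; print(m["confidence"],cv2.minEnclosingCircle(q[:,:2].astype(np.float32)),p[:,2].max(),q.mean(0))
go([.4485,-.145,.022])
E
```

```text
time_s: 3.17
tool_pos: [0.4466, -0.1453, 0.0984]
tool_rot: [116.6, 89.8, -171.8]
force: [-0.0, 0.4, 0.4]
grip_width: 0.0499
0.98 ((0.4470812976360321, -0.14506125450134277), 0.013696692883968353) 0.032476971551314904 [ 0.44621094 -0.14487874  0.02977344]
t 3.27 p [ 449.  -142.7  100.7] F [0.4 0.5 0.4] w 49.8
target [0.4485, -0.145, 0.022] shift mm [78.7 -0.2 -2.4]
```

View pics/w1.png

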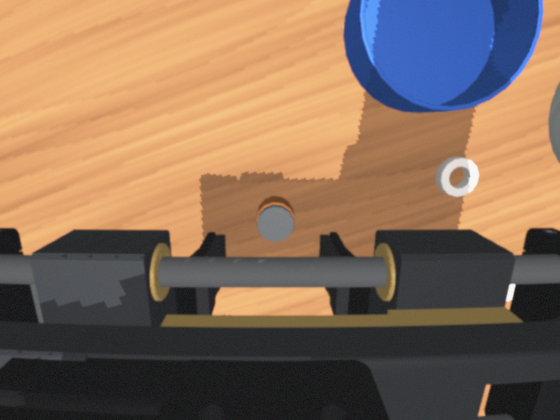

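The wrist picture shows the vial at about (275, 222), midway between the fingers. I'm descending and gripping it.

```bash
python3 -m pendant '[[50,[40,0,-1],[0,0,0]],[50,[77.5,0,-1],[0,0,0]],[50,[77.5,0,-1],[0,0,0]],[50,[77.5,0,-1],[0,0,0]],[20,[77.5,0,-1],[0,0,0]],[20,[77.5,0,-1],[0,0,0]],[20,[77.5,0,-1],[0,0,0]],[20,[77.5,0,-1],[0,0,0]],[20,[77.5,0,-1],[0,0,0]],[20,[77.5,0,-1],[0,0,0]]]' 20; python3 - <<'E'
from h import *
go([.4485,-.145,.15],[.456,.129,.15])
E
```

```text
time_s: 4.1
tool_pos: [0.4492, -0.1443, 0.0239]
tool_rot: [-48.8, 89.9, 23.0]
force: [-1.4, 1.9, 7.9]
grip_width: 0.0273
t 4.1 p [ 449.2 -144.3   23.9] F [-1.4  1.9  7.9] w 27.3
target [0.4485, -0.145, 0.15] shift mm [-126.1    0.2   -0.7]
target [0.456, 0.129, 0.15] shift mm [-125.8   78.7  261.9]
```

```bash
python3 -m pendant '[[20,[-40,0,0],[0,0,0]],[20,[-80,0,0],[0,0,0]],[20,[-115,20,60],[0,0,0]],[20,[-126,79,262],[0,0,0]],[20,[-126,79,262],[0,0,0]],[20,[-126,79,262],[0,0,0]],[20,[-126,79,262],[0,0,0]],[20,[-126,79,262],[0,0,0]],[20,[-126,79,262],[0,0,0]],[20,[-126,79,262],[0,0,0]]]'; python3 -m pendant '[[20,[0,0,0],[0,0,0]],[20,[0,0,0],[0,0,0]]]';  python3 - <<'E'
from h import *
go([.456,.129,.15])
c=optics.read_camera("wrist"); cv2.imwrite("pics/w2.png",c["image"])
go([.456,.129,.15])
E
```

```text
time_s: 4.93
tool_pos: [0.4547, 0.1367, 0.1497]
tool_rot: [-10.5, 89.8, 61.8]
force: [-0.9, -0.5, -0.2]
grip_width: 0.0277
time_s: 5.1
tool_pos: [0.455, 0.1282, 0.1486]
tool_rot: [-177.7, 90.0, -105.9]
force: [0.0, -0.6, 1.1]
grip_width: 0.0272
t 5.1 p [455.  128.2 148.6] F [ 0.  -0.6  1.1] w 27.2
target [0.456, 0.129, 0.15] shift mm [-1.4 -0.7  1.1]
t 5.15 p [455.  127.6 148.5] F [-0.3 -0.8  0.4] w 27.2
target [0.456, 0.129, 0.15] shift mm [-1.5 -0.5  1.6]
```

View pics/w2.png

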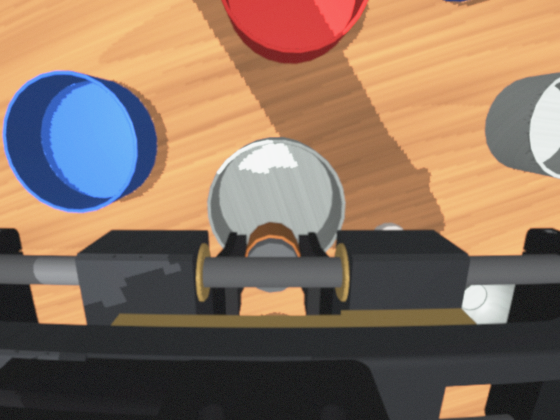

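Vial is held upright over the grey wide jar at about (275, 200). I'm lowering it 119 mm, then easing down.

```bash
python3 -m pendant '[[20,[40,0,1],[0,0,0]],[20,[80,0,1],[0,0,0]],[20,[105,0,1],[0,0,0]],[20,[115,0,1],[0,0,0]],[20,[119,0,1],[0,0,0]],[20,[119,0,1],[0,0,0]],[20,[120,0,1],[0,0,0]],[20,[120,0,1],[0,0,0]],[20,[120.5,0,1],[0,0,0]],[20,[120.5,0,1],[0,0,0]]]'; python3 -m pendant '[[20,[0.5,0,0],[0,0,0]],[20,[0.5,0,0],[0,0,0]]]'
```

```text
time_s: 5.98
tool_pos: [0.4562, 0.1304, 0.0292]
tool_rot: [-39.6, 89.9, 32.2]
force: [0.1, 0.3, -0.8]
grip_width: 0.0272
time_s: 6.15
tool_pos: [0.4556, 0.1302, 0.0281]
tool_rot: [-36.4, 90.0, 35.4]
force: [-0.0, -0.6, 0.5]
grip_width: 0.0275
```

```bash
python3 -m pendant '[[20,[0.5,0,0],[0,0,0]],[20,[1,0,0],[0,0,0]],[20,[1,0,0],[0,0,0]]]'; python3 -m pendant '[[20,[0.5,0,0],[0,0,0]],[20,[0.8,0,0],[0,0,0]],[20,[0.8,0,0],[0,0,0]]]'
```

```text
time_s: 6.4
tool_pos: [0.4556, 0.1302, 0.0279]
tool_rot: [44.1, 90.0, 115.9]
force: [-3.7, -1.3, 10.6]
grip_width: 0.0274
time_s: 6.65
tool_pos: [0.4556, 0.1302, 0.0278]
tool_rot: [55.8, 89.9, 127.6]
force: [-5.3, -2.1, 17.8]
grip_width: 0.0275
```

```bash
python3 -m pendant '[[20,[-0.8,0,0],[0,0,0]],[20,[-1.2,0,0],[0,0,0]],[32,[-1.2,0,0],[0,0,0]],[40,[-1.2,0,0],[0,0,0]],[40,[-1.2,0,0],[0,0,0]],[40,[-1.2,0,0],[0,0,0]],[40,[-1.2,0,0],[0,0,0]],[40,[-1.2,0,0],[0,0,0]]]'; python3 -m pendant '[[40,[-20,0,0],[0,0,0]],[40,[-40,0,0],[0,0,0]],[40,[-80,0,0],[0,0,0]],[40,[-120,0,0],[0,0,0]],[40,[-120,0,0],[0,0,0]]]'; python3 - <<'E'
from h import *
c=optics.read_camera("wrist"); cv2.imwrite("pics/w3.png",c["image"]); P=cloud(c)
for m in models.masks_of("wrist","vial"):
    p=P[m["pixels"]]; p=p[np.isfinite(p[:,0])];print(m["confidence"],p[:,2].max(),p.mean(0))
go([.618,-.088,.12])
E
```

```text
time_s: 7.32
tool_pos: [0.4553, 0.13, 0.027]
tool_rot: [146.2, 90.0, -142.0]
force: [0.4, -0.3, 0.7]
grip_width: 0.0398
time_s: 7.73
tool_pos: [0.46, 0.1315, 0.1545]
tool_rot: [-44.8, 89.3, 27.0]
force: [1.6, -0.0, -0.5]
grip_width: 0.0401
0.82 0.036906762385816805 [0.45208203 0.1300255  0.03095308]
t 7.83 p [456.6 130.6 149. ] F [-0.8 -0.8  0.1] w 39.9
target [0.618, -0.088, 0.12] shift mm [  29.1 -221.5 -157.4]
```

View pics/w3.png

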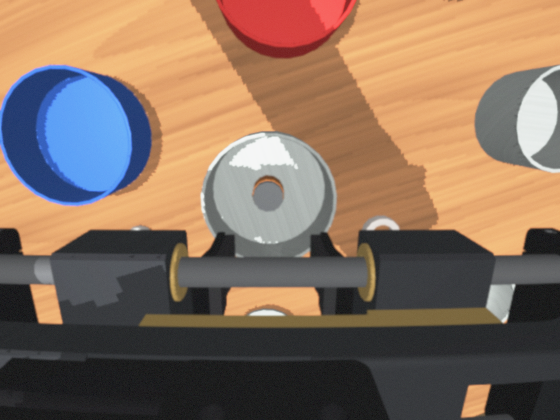

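The vial stands upright in the middle of the jar, at about (268, 195). Next is the wide lid.

```bash
python3 -m pendant '[[45,[0,-221,-158],[0,0,0]],[45,[0,-221,-158],[0,0,0]],[45,[0,-221,-158],[0,0,0]],[45,[0,-221,-158],[0,0,0]],[45,[0,-221,-158],[0,0,0]],[45,[0,-221,-158],[0,0,0]],[45,[29,-221,-158],[0,0,0]],[45,[29,-221,-158],[0,0,0]],[45,[29,-221,-158],[0,0,0]],[45,[29,-221,-158],[0,0,0]]]'; python3 - <<'E'
from h import *
c=optics.read_camera("wrist"); cv2.imwrite("pics/w4.png",c["image"]); P=cloud(c)
for m in models.masks_of("wrist","lid_wide"):
    p=P[m["pixels"]]; p=p[np.isfinite(p[:,0])]; 
    for lo,hi in((.03,.04),(.008,.017)):
        q=p[(p[:,2]>lo)&(p[:,2]<hi)]; 
        if len(q): print(m["confidence"],lo,cv2.minEnclosingCircle(q[:,:2].astype(np.float32)),q.mean(0),len(q))
go([.618,-.088,.032])
E
```

```text
time_s: 8.67
tool_pos: [0.6149, -0.0883, 0.1167]
tool_rot: [97.4, 89.8, 169.2]
force: [-0.9, 1.2, 0.2]
grip_width: 0.0453
0.68 0.03 ((0.6172143816947937, -0.08804576098918915), 0.011024889536201954) [ 0.61651725 -0.08761992  0.03615842] 687
0.68 0.008 ((0.6167469024658203, -0.08843336254358292), 0.05782619118690491) [ 0.60729575 -0.08516412  0.01259034] 12522
t 8.77 p [615.8 -87.3 118.4] F [0.  0.2 0.3] w 45.0
target [0.618, -0.088, 0.032] shift mm [86.4 -2.3 -0.1]
```

View pics/w4.png

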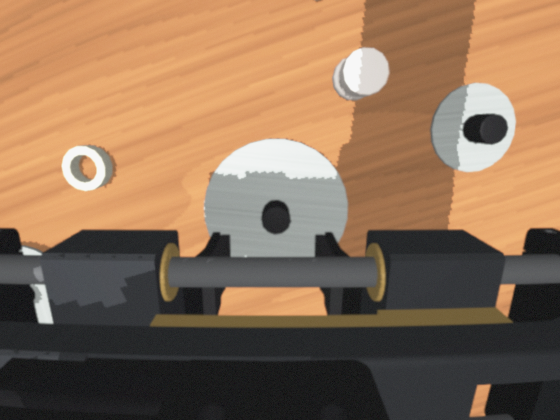

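The knob at (275, 217) is centred between the fingers. Descending to grip.

```bash
python3 -m pendant '[[45,[40,-1.5,0],[0,0,0]],[45,[75,-1.5,0],[0,0,0]],[45,[85,-1.5,0],[0,0,0]],[45,[85,-1.5,0],[0,0,0]],[10,[85,-1.5,0],[0,0,0]],[10,[85,-1.5,0],[0,0,0]],[10,[85,-1.5,0],[0,0,0]],[10,[85,-1.5,0],[0,0,0]],[10,[85,-1.5,0],[0,0,0]],[10,[85,-1.5,0],[0,0,0]]]' 50; python3 - <<'E'
from h import *
go([.456,.129,.15])
E
```

```text
time_s: 9.6
tool_pos: [0.6183, -0.089, 0.0343]
tool_rot: [-47.0, 89.9, 24.8]
force: [-0.3, 1.5, 5.7]
grip_width: 0.0207
t 9.6 p [618.3 -89.   34.3] F [-0.3  1.5  5.7] w 20.7
target [0.456, 0.129, 0.15] shift mm [-115.8  222.1  156.6]
```

```bash
python3 -m pendant '[[10,[-15,0,0],[0,0,0]],[10,[-45,0,0],[0,0,0]],[10,[-75,0,0],[0,0,0]],[10,[-105,0,0],[0,0,0]],[10,[-120,20,14],[0,0,0]],[10,[-120,45,32],[0,0,0]],[10,[-120,70,49],[0,0,0]],[10,[-120,95,67],[0,0,0]],[10,[-120,120,85],[0,0,0]],[10,[-120,145,102],[0,0,0]]]'; python3 - <<'E'
from h import *
go([.456,.129,.15])
E
```

```text
time_s: 10.43
tool_pos: [0.5101, 0.0534, 0.1528]
tool_rot: [137.2, 90.0, -151.0]
force: [0.6, 0.7, -2.4]
grip_width: 0.0206
t 10.43 p [510.1  53.4 152.8] F [ 0.6  0.7 -2.4] w 20.6
target [0.456, 0.129, 0.15] shift mm [ 2.8 75.  54.9]
```

```bash
python3 -m pendant '[[10,[0,25,18],[0,0,0]],[10,[0,50,36],[0,0,0]],[10,[0,70,50],[0,0,0]],[10,[0,77,55],[0,0,0]],[10,[0,77,55],[0,0,0]],[10,[0,77,55],[0,0,0]]]'; python3 - <<'E'
from h import *
c=optics.read_camera("scene"); P=cloud(c); cv2.imwrite("pics/s5.png",c["image"])
for cam in("scene","top"):
  if cam=="top": c=optics.read_camera("top"); P=cloud(c)
  for m in models.masks_of(cam,"lid_wide"):
    p=P[m["pixels"]]; p=p[np.isfinite(p[:,0])]; 
    q=p[(p[:,2]>.12)&(p[:,2]<.145)]; 
    if len(q)>50: 
        A=np.c_[q[:,:2],np.ones(len(q))]; print(cam,m["confidence"],len(q),cv2.minEnclosingCircle(q[:,:2].astype(np.float32)),q.mean(0),"plane",np.linalg.lstsq(A,q[:,2],rcond=None)[0])
go([.456,.129,.15]);
c=optics.read_camera("wrist"); cv2.imwrite("pics/w5.png",c["image"])
go([.456,.129,.15]);
E
```

```text
time_s: 10.93
tool_pos: [0.4559, 0.1281, 0.1531]
tool_rot: [-123.4, 90.0, -51.6]
force: [0.0, -0.1, -1.8]
grip_width: 0.0206
scene 0.96 1066 ((0.455302357673645, 0.12766166031360626), 0.059411175549030304) [0.46687836 0.1299287  0.13128917] plane [-0.01351703 -0.0055686   0.1383235 ]
t 11.13 p [456.4 127.3 153.1] F [-0.1  0.4 -1.4] w 21.0
target [0.456, 0.129, 0.15] shift mm [3.1 0.9 1.5]
t 11.18 p [456.3 127.6 153.1] F [-0.4 -0.8 -1.6] w 21.2
target [0.456, 0.129, 0.15] shift mm [3.1 0.7 1.3]
```

View pics/s5.png

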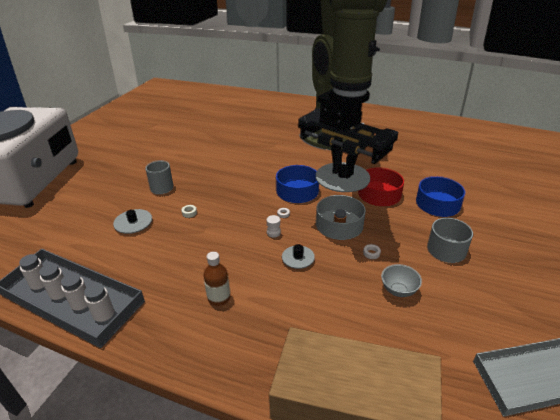

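View pics/w5.png

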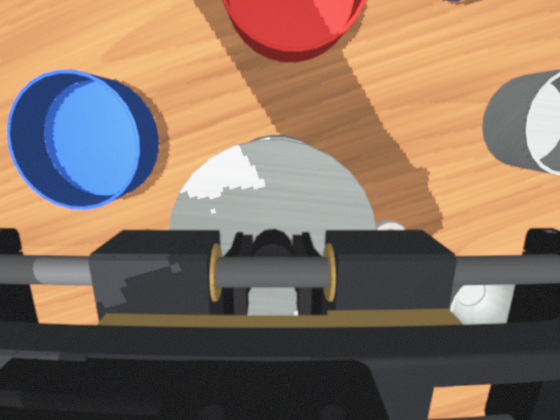

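Lid is level (tilt about 0.01) and over the jar. I'm lowering about 78 mm, then easing into contact.

```bash
python3 -m pendant '[[10,[25,1,1.3],[0,0,0]],[10,[50,1,1.3],[0,0,0]],[10,[65,1,1.3],[0,0,0]],[10,[72,1,1.3],[0,0,0]],[10,[76,1,1.3],[0,0,0]],[10,[78,1,1.3],[0,0,0]],[10,[79,1,1.3],[0,0,0]],[10,[80,1,1.3],[0,0,0]],[10,[80,1,1.3],[0,0,0]]]';python3 -m pendant '[[10,[0.7,0,0],[0,0,0]],[10,[0.7,0,0],[0,0,0]]]'
```

```text
time_s: 11.93
tool_pos: [0.4556, 0.1307, 0.0738]
tool_rot: [-41.9, 89.9, 29.9]
force: [-1.0, -0.2, -1.2]
grip_width: 0.0209
time_s: 12.1
tool_pos: [0.4552, 0.1307, 0.0728]
tool_rot: [-35.0, 89.9, 36.8]
force: [0.6, 0.0, -0.8]
grip_width: 0.0208
```

```bash
python3 -m pendant '[[10,[0.5,0,0],[0,0,0]],[10,[1,0,0],[0,0,0]],[10,[1,0,0],[0,0,0]]]'; python3 -m pendant '[[10,[0.5,0,0],[0,0,0]],[10,[0.5,0,0],[0,0,0]]]'
```

```text
time_s: 12.35
tool_pos: [0.4552, 0.1306, 0.0723]
tool_rot: [-2.6, 90.0, 69.2]
force: [-1.3, -1.3, 6.4]
grip_width: 0.0207
time_s: 12.52
tool_pos: [0.4552, 0.1306, 0.0722]
tool_rot: [25.1, 90.0, 96.9]
force: [-3.4, -0.8, 8.9]
grip_width: 0.0208
```

```bash
python3 -m pendant '[[10,[-0.7,0,0],[0,0,0]],[25,[-0.7,0,0],[0,0,0]],[45,[-0.7,0,0],[0,0,0]],[45,[-0.7,0,0],[0,0,0]],[45,[-0.7,0,0],[0,0,0]],[45,[-20,0,0],[0,0,0]],[45,[-50,0,0],[0,0,0]],[45,[-80,0,0],[0,0,0]],[45,[-80,0,0],[0,0,0]],[45,[-80,0,0],[0,0,0]]]'; python3 - <<'E'
from h import *
for cam in("wrist","scene"):
  c=optics.read_camera(cam); P=cloud(c); cv2.imwrite(f"pics/{cam}6.png",c["image"])
  for m in models.masks_of(cam,"lid_wide")[:1]:
    p=P[m["pixels"]]; p=p[np.isfinite(p[:,0])]; 
    q=p[(p[:,2]>.043)&(p[:,2]<.056)];A=np.c_[q[:,:2],np.ones(len(q))]; print(cam,m["confidence"],len(q),cv2.minEnclosingCircle(q[:,:2].astype(np.float32)),q.mean(0),"plane",np.linalg.lstsq(A,q[:,2],rcond=None)[0])
go([.6025,.0785,.15],[.6025,.0785,.12])
E
```

```text
time_s: 13.35
tool_pos: [0.4563, 0.1311, 0.1525]
tool_rot: [-40.5, 89.8, 31.3]
force: [-1.1, -0.6, -1.0]
grip_width: 0.0451
wrist 0.58 13542 ((0.4530751407146454, 0.12936052680015564), 0.05777847766876221) [0.44534919 0.13201459 0.05058795] plane [ 0.00029956 -0.00104294  0.05059222]
scene 0.95 1120 ((0.4540203809738159, 0.12919913232326508), 0.059934403747320175) [0.46178242 0.13116208 0.0499315 ] plane [-0.00793496 -0.00030035  0.05363512]
t 13.55 p [454.  130.1 149.5] F [-0.7  0.4 -0.2] w 45.4
target [0.6025, 0.0785, 0.15] shift mm [  -0.7 -157.2   -2.7]
target [0.6025, 0.0785, 0.12] shift mm [  29.3 -157.2   -2.6]
```

View pics/wrist6.png

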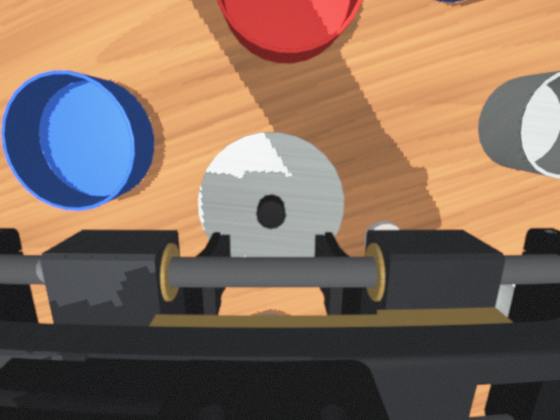

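The wide lid sits flat with its top at 50 mm and about 2 mm off centre. Next is the narrow lid.

```bash
python3 -m pendant '[[45,[0,-40,-1],[0,0,0]],[45,[0,-80,-2],[0,0,0]],[45,[0,-120,-2],[0,0,0]],[45,[15,-157,-2],[0,0,0]],[45,[29,-157,-2],[0,0,0]],[45,[29,-157,-2],[0,0,0]],[45,[29,-157,-2],[0,0,0]]]'; python3 - <<'E'
from h import *
c=optics.read_camera("wrist"); cv2.imwrite("pics/w7.png",c["image"]); P=cloud(c)
for m in models.masks_of("wrist","lid_narrow"):
    p=P[m["pixels"]]; p=p[np.isfinite(p[:,0])]; 
    for lo,hi in((.03,.04),(.008,.017)):
        q=p[(p[:,2]>lo)&(p[:,2]<hi)]; 
        if len(q): print(m["confidence"],lo,cv2.minEnclosingCircle(q[:,:2].astype(np.float32)),q.mean(0),len(q))
go([.6025,.0785,.033])
E
```

```text
time_s: 14.13
tool_pos: [0.6018, 0.0792, 0.1196]
tool_rot: [125.5, 89.7, -162.8]
force: [-0.9, -0.6, -0.2]
grip_width: 0.045
0.98 0.03 ((0.6016833186149597, 0.07831015437841415), 0.010989563539624214) [0.60091853 0.07866467 0.03616288] 674
0.98 0.008 ((0.6019724607467651, 0.07832345366477966), 0.03414415940642357) [0.60006762 0.07897374 0.01255643] 4527
t 14.23 p [602.7  80.2 122.1] F [-0.5 -0.2  0.5] w 45.3
target [0.6025, 0.0785, 0.033] shift mm [89.1 -0.4 -1.7]
```

View pics/w7.png

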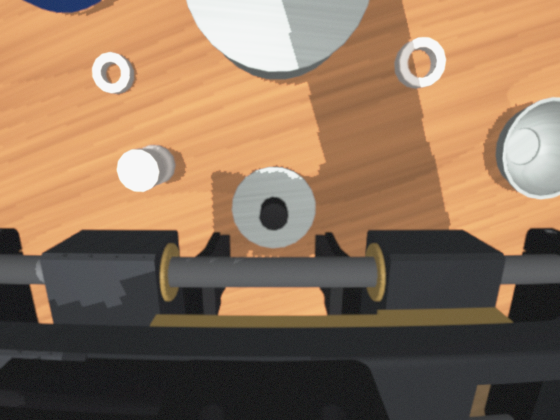

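The knob at (273, 213) is centred and the pot is clear. Descending.

```bash
python3 -m pendant '[[45,[40,0,-1],[0,0,0]],[45,[76,0,-1],[0,0,0]],[45,[86.5,0,-1],[0,0,0]],[45,[86.5,0,-1],[0,0,0]],[10,[86.5,0,-1],[0,0,0]],[10,[86.5,0,-1],[0,0,0]],[10,[86.5,0,-1],[0,0,0]],[10,[86.5,0,-1],[0,0,0]],[10,[86.5,0,-1],[0,0,0]],[10,[86.5,0,-1],[0,0,0]]]' 50; python3 - <<'E'
from h import *
go([.6025,.0785,.17],[.4635,-.348,.17])
E
```

```text
time_s: 15.07
tool_pos: [0.6043, 0.0789, 0.037]
tool_rot: [-48.9, 89.9, 22.9]
force: [-0.5, 0.6, 6.0]
grip_width: 0.0209
t 15.07 p [604.3  78.9  37. ] F [-0.5  0.6  6. ] w 20.9
target [0.6025, 0.0785, 0.17] shift mm [-133.     1.3   -0.7]
target [0.4635, -0.348, 0.17] shift mm [-1.338e+02  1.000e-01 -4.493e+02]
```

```bash
python3 -m pendant '[[10,[-20,0,0],[0,0,0]],[10,[-55,0,0],[0,0,0]],[10,[-90,0,0],[0,0,0]],[10,[-120,0,-10],[0,0,0]],[10,[-135,0,-40],[0,0,0]],[10,[-135,0,-75],[0,0,0]],[10,[-135,0,-110],[0,0,0]],[10,[-135,0,-145],[0,0,0]],[10,[-135,0,-180],[0,0,0]],[10,[-135,0,-215],[0,0,0]]]'; python3 -m pendant '[[10,[0,0,-35],[0,0,0]],[10,[0,0,-70],[0,0,0]],[10,[0,0,-105],[0,0,0]],[10,[0,0,-140],[0,0,0]],[10,[0,0,-175],[0,0,0]],[10,[0,0,-205],[0,0,0]],[10,[0,0,-225],[0,0,0]],[10,[0,0,-233],[0,0,0]],[10,[0,0,-233],[0,0,0]],[10,[0,0,-233],[0,0,0]]]';  python3 - <<'E'
from h import *
for cam in("scene","wrist","top"):
  c=optics.read_camera(cam); P=cloud(c); cv2.imwrite(f"pics/{cam}8.png",c["image"])
  for l,lo,hi in(("lid_narrow",.14,.16),("jar_narrow",.058,.072)):
   for m in models.masks_of(cam,l)[:2]:
    p=P[m["pixels"]]; p=p[np.isfinite(p[:,0])]; 
    q=p[(p[:,2]>lo)&(p[:,2]<hi)]
    if len(q)<20: continue
    A=np.c_[q[:,:2],np.ones(len(q))]; print(cam,l,m["confidence"],len(q),cv2.minEnclosingCircle(q[:,:2].astype(np.float32)),q.mean(0),"plane",np.linalg.lstsq(A,q[:,2],rcond=None)[0])
  go([.4635,-.348,.17])
E
```

```text
time_s: 15.9
tool_pos: [0.535, -0.1271, 0.1705]
tool_rot: [-6.3, 90.0, 65.5]
force: [0.3, -0.6, -0.7]
grip_width: 0.0208
time_s: 16.73
tool_pos: [0.4636, -0.3459, 0.1701]
tool_rot: [20.0, 89.9, 91.8]
force: [0.0, 1.2, -1.2]
grip_width: 0.0208
scene lid_narrow 0.72 218 ((0.4652186930179596, -0.34307315945625305), 0.03500157222151756) [ 0.47208673 -0.34114367  0.1453124 ] plane [-0.01188071 -0.03222398  0.13992812]
scene jar_narrow 0.69 153 ((0.46259742975234985, -0.3474792242050171), 0.03198971971869469) [ 0.46506822 -0.3457435   0.06308744] plane [0.00444007 0.01780483 0.06717842]
t 16.88 p [ 464.5 -344.8  170.2] F [ 0.1 -0.3  0.3] w 20.9
target [0.4635, -0.348, 0.17] shift mm [ 0.2 -0.1 -3.4]
wrist jar_narrow 0.7 356 ((0.4470021724700928, -0.34484729170799255), 0.025429558008909225) [ 0.43772446 -0.34237729  0.06543206] plane [ 0.10215851 -0.0400285   0.00700993]
t 17.03 p [ 464.  -345.7  170.3] F [ 0.3 -0.7 -0.8] w 20.7
target [0.4635, -0.348, 0.17] shift mm [ 0.3 -0.2 -2.4]
top lid_narrow 0.65 156 ((0.4613693654537201, -0.3449883759021759), 0.03308991342782974) [ 0.44548506 -0.33661751  0.14469791] plane [-0.00083079 -0.00173077  0.14448541]
top jar_narrow 0.65 48 ((0.45165178179740906, -0.33577388525009155), 0.02399880439043045) [ 0.4480698  -0.32845556  0.06383388] plane [ 0.03298568 -0.10349795  0.01505952]
t 17.18 p [ 463.5 -346.4  170.4] F [-0.4  0.1 -0.8] w 20.6
target [0.4635, -0.348, 0.17] shift mm [ 0.4 -0.4 -1.5]
```

View pics/scene8.png

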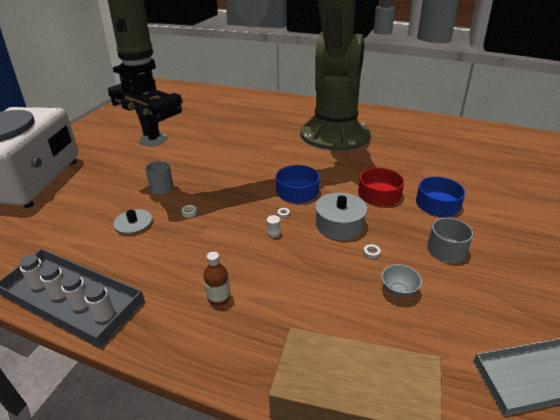

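View pics/wrist8.png

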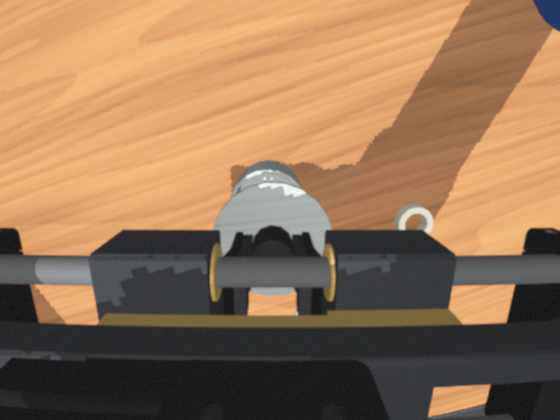

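The lid is about 3 mm to the +y side of the jar. I'm correcting that and lowering 72 mm.

```bash
python3 -m pendant '[[10,[10,-1,-2.7],[0,0,0]],[10,[30,-1,-2.7],[0,0,0]],[10,[50,-1,-2.7],[0,0,0]],[10,[60,-1,-2.7],[0,0,0]],[10,[66,-1,-2.7],[0,0,0]],[10,[70,-1,-2.7],[0,0,0]],[10,[72,-1,-2.7],[0,0,0]],[10,[73,-1,-2.7],[0,0,0]],[10,[73,-1,-2.7],[0,0,0]]]';python3 -m pendant '[[10,[0.7,0,0],[0,0,0]],[10,[1.2,0,0],[0,0,0]],[10,[1.2,0,0],[0,0,0]]]'
```

```text
time_s: 17.93
tool_pos: [0.4637, -0.3502, 0.0979]
tool_rot: [-97.4, 89.9, -25.6]
force: [-0.0, -0.2, -0.9]
grip_width: 0.0203
time_s: 18.18
tool_pos: [0.4635, -0.35, 0.0965]
tool_rot: [-81.5, 90.0, -9.7]
force: [0.3, 0.3, -1.3]
grip_width: 0.0206
```

```bash
python3 -m pendant '[[10,[0.7,0,1],[0,0,0]],[10,[1.3,0,1],[0,0,0]],[10,[1.3,0,1],[0,0,0]]]';python3 -m pendant '[[10,[0.7,0,0],[0,0,0]],[10,[0.7,0,0],[0,0,0]]]'
```

```text
time_s: 18.43
tool_pos: [0.4638, -0.3487, 0.095]
tool_rot: [-24.2, 90.0, 47.6]
force: [0.4, 0.4, 0.5]
grip_width: 0.0204
time_s: 18.6
tool_pos: [0.4639, -0.3487, 0.095]
tool_rot: [-9.9, 89.9, 61.9]
force: [-1.0, 2.7, 5.5]
grip_width: 0.0208
```

Contact (force up to 5.5 N). Releasing and backing off.

```bash
python3 -m pendant '[[10,[-0.3,0,0],[0,0,0]],[25,[-0.3,0,0],[0,0,0]],[45,[-0.3,0,0],[0,0,0]],[45,[-0.3,0,0],[0,0,0]],[45,[-0.3,0,0],[0,0,0]],[45,[-20,0,0],[0,0,0]],[45,[-45,0,0],[0,0,0]],[45,[-70,0,0],[0,0,0]],[45,[-70,0,0],[0,0,0]],[45,[-70,0,0],[0,0,0]]]'; python3 - <<'E'
from h import *
for cam in("wrist","scene"):
  c=optics.read_camera(cam); P=cloud(c); cv2.imwrite(f"pics/{cam}9.png",c["image"])
  for m in models.masks_of(cam,"lid_narrow")[:1]:
    p=P[m["pixels"]]; p=p[np.isfinite(p[:,0])]; 
    q=p[(p[:,2]>.063)&(p[:,2]<.076)];A=np.c_[q[:,:2],np.ones(len(q))]; print(cam,m["confidence"],len(q),cv2.minEnclosingCircle(q[:,:2].astype(np.float32)),q.mean(0),"plane",np.linalg.lstsq(A,q[:,2],rcond=None)[0])
go([.6205,-.3225,.165],[.6205,-.3225,.12])
E
```

```text
time_s: 19.43
tool_pos: [0.4644, -0.3496, 0.1654]
tool_rot: [-94.8, 89.8, -23.0]
force: [0.7, 0.6, -1.1]
grip_width: 0.0449
wrist 0.62 4986 ((0.4614018499851227, -0.3496248424053192), 0.034044377505779266) [ 0.45936537 -0.34883042  0.07058728] plane [ 0.00109291 -0.00095094  0.06975352]
scene 0.89 196 ((0.4631606936454773, -0.3448464274406433), 0.03308824449777603) [ 0.46716473 -0.34239608  0.07063119] plane [0.00736259 0.0253524  0.07587221]
t 19.63 p [ 463.  -348.3  162.8] F [ 0.4  0.3 -0.3] w 45.1
target [0.6205, -0.3225, 0.165] shift mm [  -2.5 -141.6   73.7]
target [0.6205, -0.3225, 0.12] shift mm [  42.5 -141.7   73.7]
```

View pics/wrist9.png

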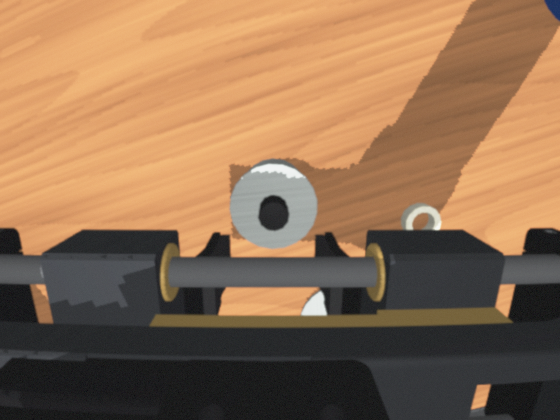

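The narrow lid is flat with its top at 70 mm and centred. Next is the middle lid.

```bash
python3 -m pendant '[[45,[0,-35,18],[0,0,0]],[45,[0,-70,36],[0,0,0]],[45,[0,-105,54],[0,0,0]],[45,[20,-135,70],[0,0,0]],[45,[40,-141.5,73.5],[0,0,0]],[45,[42,-141.5,73.5],[0,0,0]],[45,[42,-141.5,73.5],[0,0,0]]]'; python3 - <<'E'
from h import *
c=optics.read_camera("wrist"); cv2.imwrite("pics/w10.png",c["image"]); P=cloud(c)
for m in models.masks_of("wrist","lid_middle"):
    p=P[m["pixels"]]; p=p[np.isfinite(p[:,0])]; 
    for lo,hi in((.03,.04),(.008,.017)):
        q=p[(p[:,2]>lo)&(p[:,2]<hi)]; 
        if len(q): print(m["confidence"],lo,cv2.minEnclosingCircle(q[:,:2].astype(np.float32)),q.mean(0),len(q))
go([.6205,-.3225,.033])
E
```

```text
time_s: 20.22
tool_pos: [0.6192, -0.3226, 0.119]
tool_rot: [95.7, 89.6, 167.5]
force: [-0.1, -0.4, -0.1]
grip_width: 0.0453
0.58 0.03 ((0.6187996864318848, -0.32454073429107666), 0.01094868965446949) [ 0.61803661 -0.32427163  0.03614192] 669
0.58 0.008 ((0.6190245747566223, -0.3245495855808258), 0.04506400227546692) [ 0.6163814  -0.32356409  0.01257744] 8425
t 20.32 p [ 619.4 -324.9  122.5] F [ 0.6 -0.4  0.1] w 45.3
target [0.6205, -0.3225, 0.033] shift mm [89.5 -0.4  2.7]
```

View pics/w10.png

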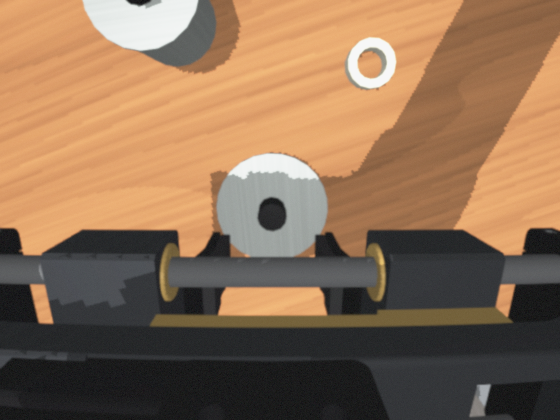

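The middle lid's knob at (272, 213) is centred between the fingers. Descending.

```bash
python3 -m pendant '[[45,[40,0,0],[0,0,0]],[45,[76,0,0],[0,0,0]],[45,[87,0,0],[0,0,0]],[45,[87,0,0],[0,0,0]],[10,[87,0,0],[0,0,0]],[10,[87,0,0],[0,0,0]],[10,[87,0,0],[0,0,0]],[10,[87,0,0],[0,0,0]],[10,[87,0,0],[0,0,0]],[10,[87,0,0],[0,0,0]]]' 50; python3 - <<'E'
from h import *
go([.55,0,.18],[.4635,.37,.18])
E
```

```text
time_s: 21.15
tool_pos: [0.6219, -0.3239, 0.037]
tool_rot: [-92.2, 89.9, -20.4]
force: [0.1, 0.0, 6.2]
grip_width: 0.0205
t 21.15 p [ 621.9 -323.9   37. ] F [0.1 0.  6.2] w 20.5
target [0.55, 0, 0.18] shift mm [-143.4  169.1  285.2]
target [0.4635, 0.37, 0.18] shift mm [-144.   366.9  609.6]
```

```bash
python3 -m pendant '[[10,[-20,0,0],[0,0,0]],[10,[-55,0,0],[0,0,0]],[10,[-90,0,0],[0,0,0]],[10,[-125,0,0],[0,0,0]],[10,[-143,12,20],[0,0,0]],[10,[-143,30,50],[0,0,0]],[10,[-143,48,80],[0,0,0]],[10,[-143,66,110],[0,0,0]],[10,[-143,84,140],[0,0,0]],[10,[-143,102,170],[0,0,0]]]'; python3 -m pendant '[[10,[0,18,30],[0,0,0]],[10,[0,36,60],[0,0,0]],[10,[0,54,90],[0,0,0]],[10,[0,72,120],[0,0,0]],[10,[0,90,150],[0,0,0]],[10,[0,108,180],[0,0,0]],[10,[0,126,210],[0,0,0]],[10,[0,144,240],[0,0,0]],[10,[0,162,270],[0,0,0]],[10,[0,180,300],[0,0,0]]]'; python3 - <<'E'
from h import *
go([.4635,.37,.18])
E
```

```text
time_s: 21.98
tool_pos: [0.5763, -0.1283, 0.1779]
tool_rot: [67.8, 90.0, 139.6]
force: [0.1, 0.2, -1.3]
grip_width: 0.0207
time_s: 22.82
tool_pos: [0.4991, 0.2126, 0.1782]
tool_rot: [31.8, 90.0, 103.6]
force: [0.5, -0.5, -1.5]
grip_width: 0.0203
t 22.82 p [499.1 212.6 178.2] F [ 0.5 -0.5 -1.5] w 20.3
target [0.4635, 0.37, 0.18] shift mm [ -1.7  83.  138.3]
```

```bash
python3 -m pendant '[[10,[0,18,30],[0,0,0]],[10,[0,36,60],[0,0,0]],[10,[0,54,90],[0,0,0]],[10,[0,70,117],[0,0,0]],[10,[0,80,133],[0,0,0]],[10,[0,83,138],[0,0,0]],[10,[0,83,138],[0,0,0]],[10,[0,83,138],[0,0,0]]]';  python3 - <<'E'
from h import *
for cam in("scene","wrist","top"):
  c=optics.read_camera(cam); P=cloud(c); cv2.imwrite(f"pics/{cam}11.png",c["image"])
  for l,lo,hi in(("lid_middle",.145,.165),("jar_middle",.048,.062)):
   for m in models.masks_of(cam,l)[:2]:
    p=P[m["pixels"]]; p=p[np.isfinite(p[:,0])]; 
    q=p[(p[:,2]>lo)&(p[:,2]<hi)]
    if len(q)<20: continue
    A=np.c_[q[:,:2],np.ones(len(q))]; print(cam,l,m["confidence"],len(q),cv2.minEnclosingCircle(q[:,:2].astype(np.float32)),q.mean(0),"plane",np.linalg.lstsq(A,q[:,2],rcond=None)[0])
  go([.4635,.37,.18])
E
```

```text
time_s: 23.48
tool_pos: [0.4648, 0.3667, 0.178]
tool_rot: [-156.6, 89.9, -84.9]
force: [0.7, -0.6, -1.9]
grip_width: 0.0203
scene lid_middle 0.86 695 ((0.46412694454193115, 0.36496028304100037), 0.04449968785047531) [0.47533983 0.36376328 0.15356344] plane [-0.00963511 -0.00045932  0.15831047]
scene jar_middle 0.73 311 ((0.46344080567359924, 0.37109145522117615), 0.04374828189611435) [0.46484569 0.37067756 0.05295556] plane [0.00489149 0.00676217 0.04817518]
t 23.63 p [465.4 366.  178.3] F [ 0.1 -0.6 -2.3] w 21.0
target [0.4635, 0.37, 0.18] shift mm [-1.7  3.   3.2]
wrist lid_middle 0.59 10088 ((0.4622688591480255, 0.3652314245700836), 0.045022327452898026) [0.4475894  0.37006121 0.15406846] plane [-0.00035542 -0.00039113  0.15437228]
wrist jar_middle 0.8 324 ((0.4374943673610687, 0.38083112239837646), 0.029744651168584824) [0.4289707  0.38373332 0.05600974] plane [ 0.06395864 -0.01715646  0.03515687]
t 23.78 p [464.9 367.1 178.4] F [ 0.5 -1.1 -2.2] w 20.7
target [0.4635, 0.37, 0.18] shift mm [-1.6  2.2  2.3]
top jar_middle 0.62 57 ((0.4544418156147003, 0.3442590832710266), 0.03103339672088623) [0.45110154 0.33542329 0.05316386] plane [-0.02525833 -0.0246509   0.07282642]
t 23.93 p [464.5 367.9 178.3] F [ 0.3 -0.3 -1. ] w 20.1
target [0.4635, 0.37, 0.18] shift mm [-1.7  1.6  1.7]
```

View pics/scene11.png

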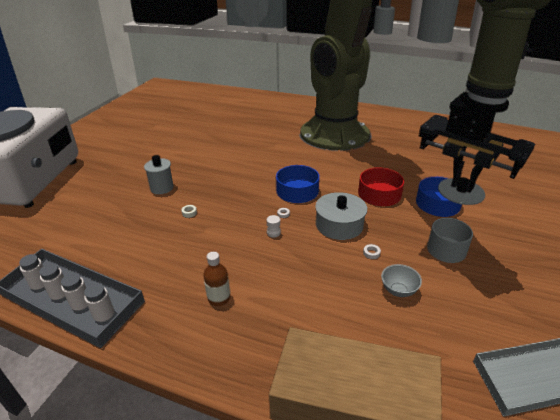

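View pics/wrist11.png

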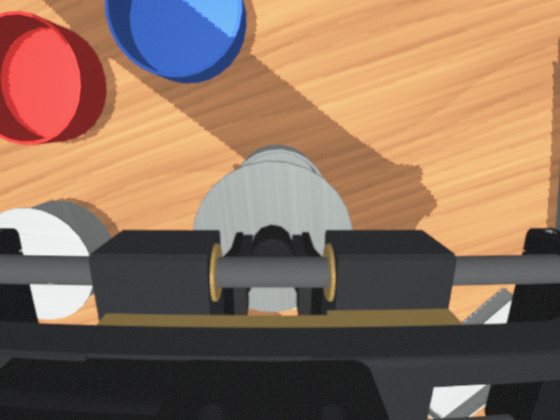

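The middle lid is level and about 3 mm short in y. I'm correcting that and lowering it.

```bash
python3 -m pendant '[[10,[15,1,2],[0,0,0]],[10,[40,1,2],[0,0,0]],[10,[62,1,2],[0,0,0]],[10,[78,1,2],[0,0,0]],[10,[85,1,2],[0,0,0]],[10,[89,1,2],[0,0,0]],[10,[91,1,2],[0,0,0]],[10,[92,1,2],[0,0,0]],[10,[92,1,2],[0,0,0]],[10,[92,1,2],[0,0,0]]]';python3 -m pendant '[[10,[0.7,0,0],[0,0,0]],[10,[1.2,0,0],[0,0,0]],[10,[1.2,0,0],[0,0,0]]]'
```

```text
time_s: 24.77
tool_pos: [0.4645, 0.371, 0.0873]
tool_rot: [-24.3, 89.9, 47.5]
force: [0.2, 0.5, -1.1]
grip_width: 0.0206
time_s: 25.02
tool_pos: [0.464, 0.3706, 0.0853]
tool_rot: [-20.6, 90.0, 51.1]
force: [-0.8, 0.1, -1.4]
grip_width: 0.0206
```

```bash
python3 -m pendant '[[10,[0.7,0,0],[0,0,0]],[10,[1.2,0,0],[0,0,0]],[10,[1.2,0,0],[0,0,0]]]';python3 -m pendant '[[10,[0.7,0,0],[0,0,0]],[10,[0.7,0,0],[0,0,0]]]'
```

```text
time_s: 25.27
tool_pos: [0.464, 0.3706, 0.0849]
tool_rot: [23.3, 90.0, 95.1]
force: [-2.4, -1.9, 4.9]
grip_width: 0.0209
time_s: 25.43
tool_pos: [0.464, 0.3706, 0.0849]
tool_rot: [34.0, 90.0, 105.8]
force: [-2.8, -2.4, 8.1]
grip_width: 0.0205
```

```bash
python3 -m pendant '[[10,[-0.7,0,0],[0,0,0]],[25,[-0.7,0,0],[0,0,0]],[45,[-0.7,0,0],[0,0,0]],[45,[-0.7,0,0],[0,0,0]],[45,[-0.7,0,0],[0,0,0]],[45,[-20,0,0],[0,0,0]],[45,[-50,0,0],[0,0,0]],[45,[-90,0,0],[0,0,0]],[45,[-120,0,0],[0,0,0]],[45,[-120,0,0],[0,0,0]]]'; python3 - <<'E'
from h import *
for cam in("wrist","scene","top"):
  c=optics.read_camera(cam); P=cloud(c); cv2.imwrite(f"pics/{cam}12.png",c["image"])
  for l,z in(("lid_wide",.05),("lid_middle",.06),("lid_narrow",.07)):
   for m in models.masks_of(cam,l)[:1]:
    p=P[m["pixels"]]; p=p[np.isfinite(p[:,0])]; 
    q=p[abs(p[:,2]-z)<.004]
    if len(q)<50: continue
    A=np.c_[q[:,:2],np.ones(len(q))]; print(cam,l,m["confidence"],len(q),np.round(cv2.minEnclosingCircle(q[:,:2].astype(np.float32))[0],4),q.mean(0).round(4),"plane",np.linalg.lstsq(A,q[:,2],rcond=None)[0].round(3))
go([.4635,.37,.2])
E
```

```text
time_s: 26.27
tool_pos: [0.4672, 0.3728, 0.2103]
tool_rot: [-26.8, 89.3, 45.0]
force: [1.1, 0.7, 0.6]
grip_width: 0.0449
wrist lid_wide 0.81 3052 [0.4535 0.1301] [0.4275 0.1389 0.0507] plane [-0.001 -0.003  0.051]
wrist lid_middle 0.9 6536 [0.4613 0.37  ] [0.4593 0.3706 0.0606] plane [ 0.001 -0.001  0.061]
scene lid_wide 0.78 1130 [0.4539 0.1302] [0.46   0.1311 0.05  ] plane [-0.004 -0.001  0.052]
scene lid_middle 0.55 746 [0.4617 0.3697] [0.4689 0.3698 0.0596] plane [-0.006 -0.005  0.064]
scene lid_narrow 0.54 221 [ 0.4616 -0.3472] [ 0.467  -0.3429  0.0702] plane [-0.003  0.033  0.083]
top lid_wide 0.58 1670 [0.4538 0.1297] [0.4536 0.1296 0.049 ] plane [-0.001 -0.003  0.05 ]
top lid_middle 0.84 280 [0.4562 0.3529] [0.4538 0.3434 0.0589] plane [-0.009 -0.016  0.069]
top lid_narrow 0.67 506 [ 0.4612 -0.3485] [ 0.462  -0.3472  0.0694] plane [-0.009  0.005  0.075]
t 26.87 p [463.8 370.4 202.6] F [-0.6  0.1 -0.2] w 44.9
target [0.4635, 0.37, 0.2] shift mm [ 2.6  0.2 -0.4]
```

View pics/scene12.png

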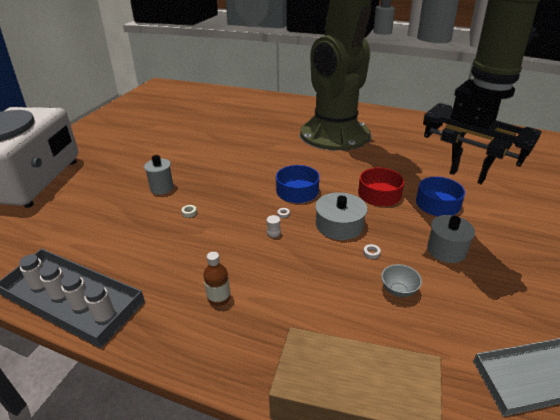

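View pics/wrist12.png

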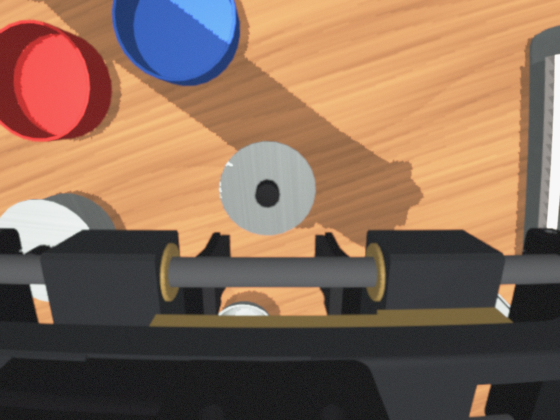

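All three lids are flat, at the right heights and centred within about 3 mm, and the arm is clear. Handing in.

```bash
python3 -c "
from cell import env; print(env.sign_off())"
```

```text
the job is handed in; nothing more can be done
None
```

The vial stands in the widest (grey) jar and all three jars are closed with their own lids. I handed the job in at about 27 s of the 102 s; no verdict was reported.

- **Vial:** I lowered it to contact with the jar floor and let go with a small opening. The wrist picture then showed it upright near the centre. With the lid on it can't be seen, so I did not check it again at the end.
- **Lids:** The last camera checks put the lid tops at about 50 mm (wide), 60 mm (middle) and 70 mm (narrow), which are the fully closed heights. All three were centred within about 3 mm.
- **Level:** The wide and middle lids measured flat. The narrow lid's tilt read 0.03 rad from the scene camera and about 0.01 rad from the top camera. An earlier wrist view showed it flat to about 0.001 rad. All are under the 0.08 limit.
- **Disagreement:** The top camera's centre for the middle lid was about 17 mm off in y. The gripper was hiding most of the lid in that view, so I relied on the wrist and scene cameras, which agreed with each other.
- **Other things:** In the last scene picture the bowl, bottle, white pot and the blue and red look-alikes were where they started. I judged this by eye and did not measure them again.

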